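Take the snap-tab cover off the dust filter box

ROBOT

A 6-joint arm with a two-finger parallel gripper is mounted at the origin on the work surface. World frame = base frame: x ahead of the robot, y to its left, z up, the work surface at z = 0. Lengths are in m, angles in rad, forces in N, time in s.
With the tool pointing down it reaches from about 0.275 to 0.875 m from the base axis. Payload 12.5 kg.
Tool frame: the origin (TCP) lies on the centre line of the jaws, within the pads' length; the fingertips stand r.finger_overhang ahead of it and the grasp point (between the pads) lies 3 mm ahead of it (r.finger_overhang is the distance from the TCP to the fingertips, in m); z points along the fingers, y is the line along which they close (so a half turn about z gives the same grasp; the last joint's range is limited). The gripper opens to 85 mm and grips with 20 to 120 N. Pads are 22 mm wide; open, the fingers measure 114 mm over their backs; the gripper's body (76 mm by 85 mm) begins 54 mm behind the grasp point. The pads swing forward as they close: fully open they stand 13 mm farther back than shut.
Start: joints at [1.132, 0.351, 1.652, -0, 1.139, -0.085], TCP at [0.191, 0.516, 0.253] pointing down, gripper open.
Joint ranges: [-2.75, 2.75], [-0.79, 2.1], [0.01, 2.65], [-1.57, 4.71], [0.07, 3.14], [-2.87, 2.87]. Speed limits (rad/s): [2.22, 2.22, 2.79, 3.14, 3.14, 3.14].

INTERFACE

Orientations are given as a unit quaternion [x, y, z, w].
In Python, from cell import r, optics gives the robot as it stands. The module is installed in compiled form; this text tells all that it offers. Calls block until the motion is done:
- r.move_to(position, orientation): joint-space move of the TCP to a pose.
- r.move_linear(position, rot=None, vel=0.15): straight line of the TCP; rot=None keeps the orientation; vel is the mean speed in m/s.
- r.set_joints(angles): joint-space move.
- r.set_gripper(opening, squeeze=None): opening from 0.0 (shut) to 1.0 (fully open); squeeze is the grip in N (None keeps the last); returns when the fingers have stopped.
- r.sleep(seconds).
- r.inverse_kinematics(position, orientation): joint angles nearest the present ones, or None.
- optics.get_image(name): name is "side" or "top"; returns a dict with "pixels" (384x512x3 uint8, red, green, blue), "depth" (384x512 float32, m along the optical axis (not along the pixel's ray), 0 where there is no reading), "fx", "fy", "cx", "cy" (pixels), "camera_from_world" (4x4, takes a point from world to camera coordinates). Camera axes: x right, y down, z forward; pixel columns grow to the right and rows downward; lengths in m; the calibration is good to about 2 mm. A picture is of the moment at which its call begins.
A pose or a line that the arm cannot do raises r.PlanningError and nothing moves.
- r.hand_in(): hands the job in; it is judged then, once.
Readings, each from a call of its own:
- r.current_t(): time.
- r.current_q(): joint angles.
- r.current_qvel(): joint speeds.
- r.current_effort(): joint torques, N m.
- r.current_tool_pos(): TCP position.
- r.current_ee_rot(): TCP orientation.
- r.current_contact_force(): force on the tool from outside, world axes, zero at the start.
- r.current_torque(): the same for the moment, N m.
- r.current_opening(): opening from 0.0 (shut) to 1.0 (fully open).
- r.current_finger_force(): force on a finger pad.
Only numpy, scipy, OpenCV 4.12 (cv2) and the standard library are available. Lean on these libraries where they do the work, as an engineer would, in place of code of your own. Each camera call takes 0.05 s, during which the arm holds its last target. There are 200 camera calls.

TASK

The bench dust filter needs changing. Press the orange snap tab of the filter box's grey cover inward by feel, lightly since it cracks easily, until the catch lets go, and hold it while that end rises, then draw the cover out from under the ledge at its other end, lift it off and lay it handle up in the middle of the green mat. Work gently: do not wrench the cover against the box, set it down softly, and leave everything else where it is.

Things in the scene. Friction and masses are not known exactly. Their poses are not given: they have to be found in the camera images.
- filter_box: Black dust filter box, 180 long (x) x 130 wide (y) mm, screwed to the bench. Origin: centre of its underside. Tab end is -x; a hose stub sticks out at +x. The cover's plate lies on shelves 70 mm up, between side lips that rise to 75 mm (1 mm play each side). The tab-end wall is 70 mm high; a steel keeper in its middle may stick out 5 mm. Fixed.
- box_ledge (a point): Middle of the underside of the fixed ledge at the box's +x end (box frame x = 74, z = 76.5 mm). The ledge runs from here 16 mm to +x, its top at 84 mm, and overlaps the last 9 mm of the cover. Lifting straight up jams the cover here: first draw it some 12 to 20 mm towards the tab end, with that end raised, then lift.
- cover: Loose grey cover, about 0.17 kg: plate 173 (x) x 118 (y) x 4 mm, x = -90 to +83 mm. Origin in the plate's underside, 70 mm above the box's origin when latched; x points from tab end to ledge end, z up. On top a handle bar along x, 70 long x 14 wide, z = 4 to 30 mm, centred at x = +5 mm. A leg under the tab end reaches 16 mm below the plate, so off the box it rests with that end 17 mm up.
- snap_tab: Orange sprung tab at cover x = -106 mm. Origin: centre of its outer face (34 wide x 24 mm high, z = 6 to 30 mm over the cover's origin). Pressed inward (cover +x) it resists with 0.6 N plus 0.15 N per mm, plus 1 to 4 N of rubbing at the catch. Its barb comes free after 2 to 12 mm (unknown) and 2 mm deeper it meets a hard stop (resistance drops a bit when free). Over 8 N cracks it.
- cover_tab_end (a point): Middle of the cover's tab-end edge, top face of the plate: 74 mm above the bench when latched. Once the barb is free, a damped sprung pin (5 to 7 N) slowly raises this end by 20 to 23 mm (2 to 3 s) and keeps it up, leg clear of the box. Stop and hold the tab lightly meanwhile: pressed on or hard, rubbing holds it down; let go at once, it catches again.
- mat: Green bench mat fixed to the bench, 220 (x) x 200 (y) x 3 mm. Origin: centre of its underside.
- screwdriver: Loose screwdriver, 170 mm, lying between box and mat. Leave alone.
- glue: Loose white glue bottle, 60 mm wide, 170 mm high, standing. Leave alone.
- tin: Loose red and white tin, 76 mm wide, 95 mm high, standing. Leave alone.
- tape: Loose blue roll of tape, 100 mm wide, 25 mm high, lying. Leave alone.
- walnut: Loose dark walnut strip, 160 x 60 x 18 mm. Leave alone.
- offcut: Loose wood offcut, 90 x 70 x 35 mm. Leave alone.
- brush: Loose brush, 190 mm. Leave alone.
Not all that is in view belongs to the job. There is more than one size of the cover; the one meant has the size given above.

How it is judged:
By the outcome, as a careful person would: the job done as asked, in the order asked, and still so for the second after the job is handed in, with the robot touching nothing.
It also fails if it takes over 72 s, if anything falls off the work surface, if the arm or the gripper's body presses on something with over 40 N, if the wrist force passes 120 N, or if a joint passes its speed limit or range.

## Working session

There is one attempt and no reset: what is moved stays moved. The work goes in short steps, each a Python script; the robot and the scene stay as the last script left them, time stands still between calls to the robot, and variables do not carry over. Pictures are saved under pics/ and viewed, at most 10 in all, crops included, and the job is handed in when it is done.

```bash
mkdir -p pics; cat > h.py <<'E'
import numpy as np, cv2
from cell import r, optics
def shot(name,fn=None):
    im=optics.get_image(name)
    np.savez('%s.npz'%name,**im)
    if fn: cv2.imwrite('pics/'+fn,cv2.cvtColor(im['pixels'],cv2.COLOR_RGB2BGR))
    return im
def w(im,u,v,z=None):
    """pixel->world by depth, or by plane z"""
    M=np.linalg.inv(im['camera_from_world']); d=np.array([(u-im['cx'])/im['fx'],(v-im['cy'])/im['fy'],1.])
    if z is None:
        return M[:3,:3]@(d*float(im['depth'][int(round(v)),int(round(u))]))+M[:3,3]
    k=M[:3,:3]@d; o=M[:3,3]; return o+k*(z-o[2])/k[2]
E
python3 - <<'E'
from h import *
a=shot('top','a.png'); b=shot('side','b.png')
for i in (a,b): print(i['fx'],np.linalg.inv(i['camera_from_world']).round(3).tolist())
print(r.finger_overhang,r.current_t())
E
```

```text
376.595148074555 [[-0.015, -0.996, 0.089, 0.387], [-1.0, 0.014, -0.004, 0.076], [0.002, -0.089, -0.996, 1.52], [0.0, 0.0, 0.0, 1.0]]
412.6747939731413 [[0.828, -0.397, 0.396, 0.024], [-0.561, -0.605, 0.565, -0.602], [0.015, -0.69, -0.724, 1.001], [0.0, 0.0, 0.0, 1.0]]
0.022 0.1
```

View pics/a.png

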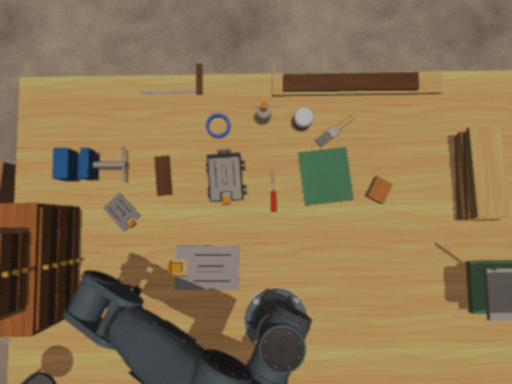

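View pics/b.png

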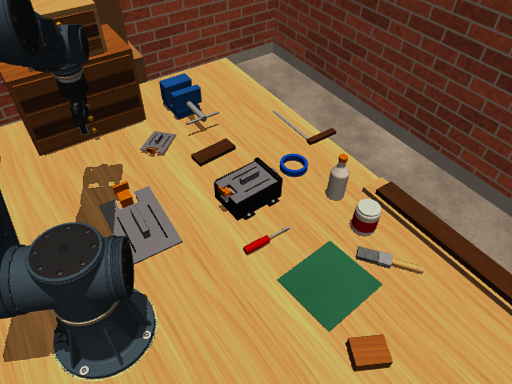

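Candidates for the cover: small spare (top 122,210), large spare (207,267), and the one latched on the black box (226,178) with its orange tab at (226,198). The description fits the one on the box. Next is a close crop to check that.

```bash
python3 - <<'E'
from h import *
a=dict(np.load('top.npz')); b=dict(np.load('side.npz'))
f=lambda i,x,y,n,m,s:cv2.resize(i['pixels'][y:y+m,x:x+n],None,fx=s,fy=s,interpolation=cv2.INTER_CUBIC)
A=f(a,195,140,66,75,6)[:,:396]; B=f(b,205,150,88,75,6)[:,:400]
A=f(a,196,142,60,70,6.5); B=f(b,208,150,60+20,70,5)
c=np.zeros((460,800,3),np.uint8); c[:455,:390]=A; c[:350,395:795]=B
cv2.imwrite('pics/c.png',c[...,::-1])
# orange tab, handle heights
P=np.array([[w(a,u,v) for u in range(196,256)] for v in range(142,212)])
hsv=cv2.cvtColor(a['pixels'],cv2.COLOR_RGB2HSV)[142:212,196:256]
m=(hsv[...,0]<22)&(hsv[...,0]>8)&(hsv[...,1]>180)&(P[...,2]>.06)
print('tab',m.sum(),np.median(P[m],0),P[m].min(0),P[m].max(0))
m=(P[...,2]>.094)&(P[...,2]<.105)&~m; 
print('hi',m.sum()); print(cv2.minAreaRect((P[m][:,:2]*1000).astype(np.float32)),P[m].mean(0))
m=(P[...,2]>.06)&(P[...,2]<.12); print(cv2.minAreaRect((P[m][:,:2]*1000).astype(np.float32)))
g=cv2.cvtColor(a['pixels'],cv2.COLOR_RGB2HSV); m=(g[...,0]>65)&(g[...,0]<95)&(g[...,1]>100); m[:,400:]=0
m=cv2.morphologyEx(m.astype(np.uint8),cv2.MORPH_OPEN,np.ones((5,5)))
v,u=np.nonzero(m); Q=np.array([w(a,x,y,.003)[:2]*1000 for x,y in zip(u,v)],np.float32); print('mat',cv2.minAreaRect(Q))
E
```

```text
tab 32 [0.47092488 0.18692695 0.08221591] [0.38659513 0.07574435 0.07297144] [0.48457298 0.19622727 1.52036816]
hi 69
((532.8020629882812, 188.0247802734375), (29.850133895874023, 144.75927734375), 89.88068389892578) [0.5591833  0.19306575 0.10036534]
((567.0814208984375, 193.79525756835938), (215.2522430419922, 130.534912109375), 3.209853172302246)Traceback (most recent call last):
  File "<stdin>", line 18, in <module>
cv2.error: OpenCV(4.12.0) /io/opencv/modules/imgproc/src/convhull.cpp:143: error: (-215:Assertion failed) total >= 0 && (depth == CV_32F || depth == CV_32S) in function 'convexHull'
```

View pics/c.png

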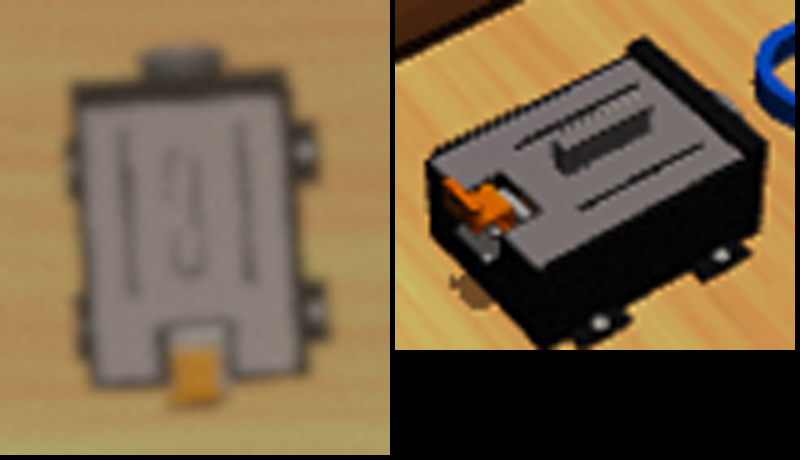

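The crop shows the box cover with tab: in the top view the tab's outer edge runs (172,405)-(222,400) in crop pixels, the plate's tab-end corners are (95,385) and (302,373), and the handle runs (185,150)-(190,275). A ledge band lies at the far end. I'll work out the poses from these.

```bash
python3 - <<'E'
from h import *
a=dict(np.load('top.npz')); b=dict(np.load('side.npz'))
c=lambda x,y:(196+(x+.5)/6.5-.5,142+(y+.5)/6.5-.5)
for n,x,y,z in [('tabL',172,405,.1),('tabR',222,400,.1),('plL',95,385,.074),('plR',302,373,.074),('ldgL',75,83,.084),('ldgR',287,73,.084),('han+',185,150,.1),('han-',190,275,.1)]:
    print(n,w(a,*c(x,y),z).round(4))
d=lambda x,y:(208+(x-395+.5)/5-.5,150+(y+.5)/5-.5)
for n,x,y,z in [('tabtopL',447,180,.1),('tabtopR',472,206,.1),('han-',556,146,.1),('han+',655,107,.1),('plR-',540,268,.074),('ldgR',765,145,.084),('ldgL',640,40,.084)]: print('side',n,w(b,*d(x,y),z).round(4))
for u,v in [(298,154),(346,147.5),(353,200),(307,205)]: print(w(a,u,v,.003).round(4))
g=cv2.cvtColor(a['pixels'],cv2.COLOR_RGB2HSV); print(g[175,325])
m=np.zeros(g.shape[:2],np.uint8); m[cv2.inRange(g,np.array([60,90,40]),np.array([95,255,255]))>0]=1; m[:,400:]=0; m[:,:280]=0;m[230:]=0
v,u=np.nonzero(m); Q=np.array([w(a,x,y,.003)[:2]*1000 for x,y in zip(u,v)],dtype=np.float32); print('mat',cv2.minAreaRect(Q.reshape(-1,1,2)))
print(r.current_ee_rot())
E
```

```text
tabL [0.4573 0.1994 0.1   ]
tabR [0.4597 0.1704 0.1   ]
plL [0.471  0.2471 0.074 ]
plR [0.4764 0.1246 0.074 ]
ldgL [0.6501 0.2571 0.084 ]
ldgR [0.6544 0.1312 0.084 ]
han+ [0.6066 0.1908 0.1   ]
han- [0.5329 0.1884 0.1   ]
side tabtopL [0.4593 0.1992 0.1   ]
side tabtopR [0.4604 0.1715 0.1   ]
side han- [0.5322 0.1877 0.1   ]
side han+ [0.6051 0.1832 0.1   ]
side plR- [0.48   0.1256 0.074 ]
side ldgR [0.6541 0.129  0.084 ]
side ldgL [0.6451 0.2574 0.084 ]
[ 0.6611 -0.1033  0.003 ]
[ 0.6852 -0.3002  0.003 ]
[ 0.4701 -0.3207  0.003 ]
[ 0.4526 -0.1345  0.003 ]
[ 65  87 109]
mat ((570.1656494140625, -210.61117553710938), (199.99551391601562, 180.29727172851562), 5.834044456481934)
[ 1.75982744e-01  9.84393125e-01 -4.85188328e-04 -1.21848754e-04]
```

```bash
cat >> h.py <<'E'
from scipy.spatial.transform import Rotation as R
YAW=.052; C=np.array([.564,.190,0]); BR=R.from_euler('z',YAW)
def box(x,y,z): return C+BR.apply([x,y,0])+[0,0,z]
def down(yaw,tilt=0): # tool y along -box y; tilt about cover y (positive lifts the tab end)
    q=(R.from_euler('z',yaw)*R.from_euler('y',tilt)*R.from_euler('x',np.pi)).as_quat()
    q2=(R.from_quat(q)*R.from_euler('z',np.pi)).as_quat()
    return q,q2
def F(n=1):
    f=[]
    for i in range(n):
        f.append(r.current_contact_force()); 
        if n>1: r.sleep(.02)
    return BR.inv().apply(np.mean(f,0))
E
python3 - <<'E'
from h import *
a=dict(np.load('top.npz'))
g=cv2.cvtColor(a['pixels'],cv2.COLOR_RGB2HSV); m=cv2.inRange(g,np.array([50,60,40]),np.array([95,255,255])); m[:,370:]=0; m[:,:285]=0;m[230:]=0;m[:135]=0
m=cv2.morphologyEx(m,cv2.MORPH_OPEN,np.ones((5,5)))
v,u=np.nonzero(m); Q=np.array([w(a,x,y,.003)[:2]*1000 for x,y in zip(u,v)],dtype=np.float32); print('mat',cv2.minAreaRect(Q.reshape(-1,1,2)),Q.mean(0))
for q in down(YAW): print(r.inverse_kinematics(box(-.135,0,.2),q),r.inverse_kinematics(box(.005,0,.15),q))
r.set_gripper(0.0,20)
qs=down(YAW); js=[r.inverse_kinematics(box(-.135,0,.19),q) for q in qs]
q=min(zip(qs,js),key=lambda t:abs(t[1][5]) if t[1] is not None else 9)[0]
r.move_to(box(-.135,0,.17),q); r.move_linear(box(-.135,0,.102),vel=.12)
print(r.current_t(),r.current_tool_pos(),F(5),r.current_opening())
shot('side','d.png')
E
```

```text
mat ((570.44677734375, -211.39724731445312), (211.7777557373047, 190.36610412597656), 5.728137969970703) [ 569.6824  -211.37575]
[ 3.03185073e-01  2.69702082e-01  1.91504455e+00 -4.44089210e-16
  9.56846018e-01  1.82198140e+00] [ 2.45109177e-01  5.58729405e-01  1.60677143e+00 -4.44089210e-16
  9.76091815e-01  1.76390550e+00]
[ 3.03185073e-01  2.69702082e-01  1.91504455e+00 -4.44089210e-16
  9.56846018e-01 -1.31961125e+00] [ 2.45109177e-01  5.58729405e-01  1.60677143e+00 -4.44089210e-16
  9.76091815e-01 -1.37768715e+00]
3.125 [0.42943951 0.183257   0.10245704] [ 0.12724379  0.27117417 -0.14662275] -0.001782449434874162
```

```bash
python3 - <<'E'
from h import *
import json
f0=F(5); x=-.135; log=[]
# approach
while x<-.105:
    x+=.001; r.move_linear(box(x,0,.102),vel=.02); f=F(2)-f0
    if f[0]<-.5: break
print('contact',x,f.round(2),r.current_t())
x0=x; mx=0
while x-x0<.015:
    x+=.0004; r.move_linear(box(x,0,.102),vel=.008); f=F(3)-f0; log.append((round((x-x0)*1e3,1),*f.round(2).tolist()))
    p=-f[0]; mx=max(mx,p)
    if p<mx-.35 or p>7: break
for l in log: print(l)
print(r.current_t(),r.current_tool_pos())
json.dump([x,x0,f0.tolist()],open('st.json','w'))
E
```

```text
contact -0.123 [-0.51 -0.47  0.27] 6.7417
(0.4, -0.27, -0.26, 0.63)
(0.8, 0.38, 0.23, 0.02)
7.3417 [0.44197834 0.18363274 0.101993  ]
```

View pics/d.png

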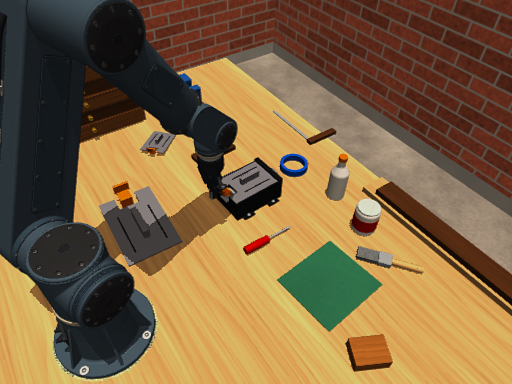

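Image d shows the shut fingers standing just outside the tab at about (215,190), lined up with it. The contact was false: force noise is about 0.4 N, so I'll raise the threshold and average more.

```bash
sed -i 's/sleep(.02)/sleep(.008)/' h.py; python3 - <<'E'
from h import *
import json
x=-.1222; f0=F(20); log=[]
while x<-.100:
    x+=.001; r.move_linear(box(x,0,.102),vel=.02); f=F(8)-f0
    if f[0]<-.8: break
print('contact',x,f.round(2),r.current_t())
x0=x; h=[]; mx=0
while x-x0<.0145 and f[0]<-.6:
    x+=.0005; r.move_linear(box(x,0,.102),vel=.008); f=F(12)-f0; log.append((round((x-x0)*1e3,1),*f.round(2).tolist()))
    p=-f[0]; mx=max(mx,p)
    if p<mx-.6 or p>7: break
for l in log: print(l)
print(r.current_t(),r.current_tool_pos())
json.dump([x,x0,f0.tolist()],open('st.json','w'))
E
```

```text
contact -0.1162 [-1.47 -0.35  0.66] 9.4083
(0.5, -2.05, -0.09, 0.5)
(1.0, -2.23, -0.14, 0.22)
(1.5, -2.11, 0.12, 0.34)
(2.0, -2.25, -0.24, 0.64)
(2.5, -2.09, -0.43, 1.28)
(3.0, 0.14, -0.17, 0.04)
11.5083 [0.45118004 0.18415896 0.10202886]
```

```bash
python3 - <<'E'
from h import *
import json
x,x0,f0=json.load(open('st.json'))
print(F(12)-f0, r.current_t())
b=shot('side')
c=cv2.resize(b['pixels'][140:230,190:300],None,fx=7,fy=6.5,interpolation=cv2.INTER_CUBIC); cv2.imwrite('pics/e.png',c[...,::-1])
E
```

```text
[ 0.25875839 -0.30372215  0.00299801] 11.6083
```

View pics/e.png

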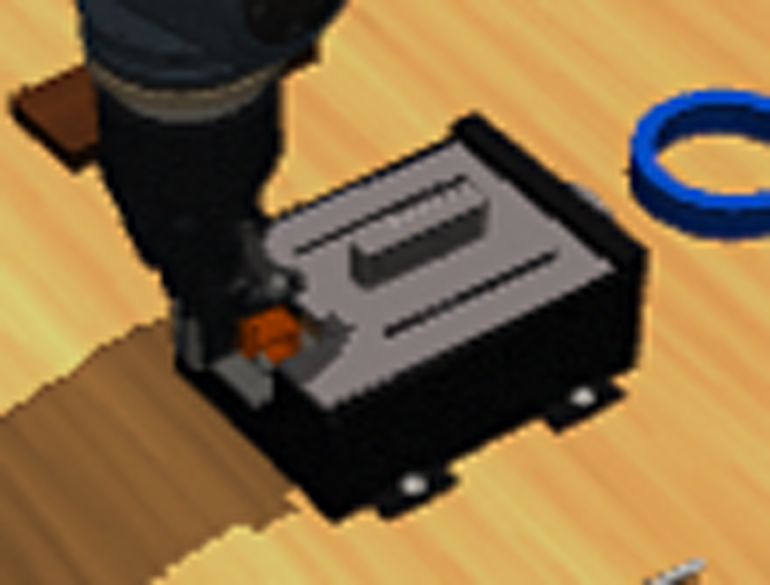

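```bash
cat >> h.py <<'E'
def plate(im):
    """heights along the plate in the box frame (x mm -> z mm), right half, from side depth"""
    M=np.linalg.inv(im['camera_from_world']); v,u=np.mgrid[150:230,200:300]; d=im['depth'][150:230,200:300]
    p=np.stack([(u-im['cx'])/im['fx']*d,(v-im['cy'])/im['fy']*d,d],-1)[d>0]@M[:3,:3].T+M[:3,3]
    b=BR.inv().apply(p-C)*1000
    out={}
    for x in (-80,-60,-40,-20,0,20,40,60):
        k=(abs(b[:,0]-x)<8)&(b[:,1]>-52)&(b[:,1]<-28)&(b[:,2]>60)
        out[x]=round(float(np.median(b[k,2])),1) if k.any() else None
    return out
E
python3 - <<'E'
from h import *
import json
x,x0,f0=json.load(open('st.json'))
for i in range(3): print(plate(shot('side')),(F(10)-f0).round(2),r.current_t()); r.sleep(.15)
E
```

```text
{-80: 78.4, -60: 77.7, -40: 76.9, -20: 76.8, 0: 76.0, 20: 76.0, 40: 75.1, 60: 75.1} [ 0.08 -0.19  0.03] 11.7917
{-80: 79.3, -60: 80.5, -40: 79.7, -20: 78.6, 0: 77.6, 20: 77.7, 40: 75.9, 60: 75.3} [ 0.03 -0.19 -0.29] 12.075
{-80: 81.6, -60: 81.5, -40: 80.8, -20: 79.8, 0: 78.0, 20: 78.0, 40: 75.9, 60: 75.6} [-0.16 -0.12 -0.3 ] 12.3583
```

```bash
python3 - <<'E'
from h import *
import json
x,x0,f0=json.load(open('st.json'))
for i in range(5): r.sleep(.4); print(list(plate(shot('side')).values()),(F(10)-f0).round(2),r.current_t())
E
```

```text
[86.2, 85.6, 84.4, 81.7, 80.8, 79.2, 77.5, 76.4] [-0.64 -0.6   0.45] 13.0417
[89.6, 88.5, 86.2, 84.0, 83.5, 80.5, 78.3, 76.0] [-0.65  0.18  0.45] 13.575
[92.2, 91.0, 89.1, 86.7, 84.4, 81.5, 78.7, 77.4] [-0.36 -0.09  0.22] 14.1083
[94.7, 93.8, 90.7, 87.3, 85.2, 82.2, 80.2, 76.9] [-0.49 -0.41  0.39] 14.6417
[95.2, 92.7, 91.5, 88.6, 85.1, 82.6, 79.6, 77.6] [-0.69 -0.23  0.48] 15.175
```

The tab end has risen about 20 mm, with a tilt near 0.122 rad. Backing off and going to the handle, tool tilted to match.

```bash
cat >> h.py <<'E'
TH=.122
def cov(x,z,y=0): # cover-frame point, tilted about the ledge-end bottom edge -> world
    c,s=np.cos(TH),np.sin(TH); X=(x-.083); return box(.083+X*c+z*s,y,.070-X*s+z*c)
E
python3 - <<'E'
from h import *
cur=np.array(r.current_tool_pos())
r.move_linear(box(-.135,0,.102),vel=.05)
r.move_linear(box(-.135,0,.20),vel=.2)
print(list(plate(shot('side')).values()),r.current_t())
qs=down(YAW,TH); q0=R.from_quat(r.current_ee_rot()); q=min(qs,key=lambda q:(q0.inv()*R.from_quat(q)).magnitude())
r.move_to(cov(.005,.085),q); r.set_gripper(.45,20)
f0=F(20)
r.move_linear(cov(.005,.0295),vel=.06)
print('down',(F(20)-f0).round(2),r.current_t())
np.save('f0.npy',f0)
b=shot('side'); print(r.current_opening(),r.current_t())
c=cv2.resize(b['pixels'][130:230,190:300],None,fx=7,fy=6,interpolation=cv2.INTER_CUBIC); cv2.imwrite('pics/f.png',c[...,::-1])
E
```

```text
[95.2, 93.2, 90.6, 87.9, 86.0, 82.5, 79.9, 77.2] 16.45
down [-0.52  0.17  0.1 ] 18.975
0.45094646766872576 19.025
```

View pics/f.png

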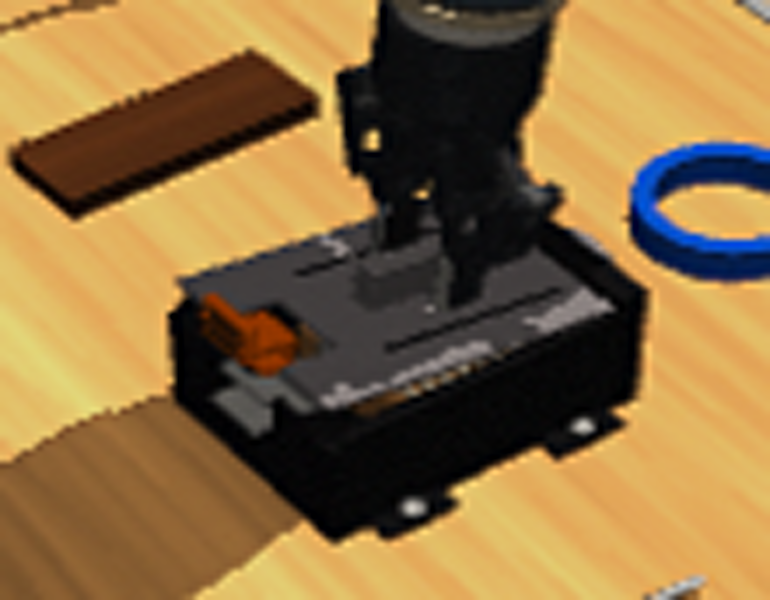

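The picture shows the cover raised at its tab end and the fingers straddling the handle bar, one each side, around (400-460, 260). Closing in steps now, checking by feel.

```bash
python3 - <<'E'
from h import *
f0=np.load('f0.npy'); f0=f0+ (F(15)-f0)
y=0
for o in (.25,.21,.19,.175):
    r.set_gripper(o,20)
    for k in range(5):
        f=F(10)-f0; print(o,round(r.current_opening(),3),round(y*1e3,1),f.round(2),r.current_finger_force(),round(r.current_t(),2))
        if abs(f[1])<.8: break
        y+=.0004*np.sign(f[1]); r.move_linear(cov(.005,.0295,y),vel=.02)
np.save('y.npy',y)
E
```

```text
0.25 0.249 0.0 [-0.21  0.24 -0.18] 0.0 19.54
0.21 0.21 0.0 [0.35 0.41 0.01] 0.04938281374052167 19.84
0.19 0.187 0.0 [-0.02  1.13  0.28] 0.5853523872792721 20.14
0.19 0.189 0.4 [ 0.21 -0.15  0.06] 0.0 20.48
0.175 0.18 0.4 [-0.02  1.08  0.02] 0.4574534296989441 20.77
0.175 0.175 0.8 [0.11 0.18 0.27] 0.0 21.11
```

Centred to well under a millimetre. Gripping, then nulling any side load, and drawing out.

```bash
python3 - <<'E'
from h import *
f0=F(20); y=float(np.load('y.npy'))
r.set_gripper(0.0,35)
f=F(15)-f0; print('grip',round(r.current_opening(),3),f.round(2),np.round(r.current_torque(),2),r.current_finger_force(),r.current_t())
p=np.array(r.current_tool_pos())
ex=BR.apply([1,0,0]); ey=BR.apply([0,1,0])
if abs(f[1])<6:
  d=0
  while d<.0165:
    d+=.0015; p=p-.0015*ex; r.move_linear(p,vel=.03)
    f=F(6)-f0; print(round(d*1e3,1),f.round(2),round(r.current_t(),2))
    if np.linalg.norm(f[:2])>6 or abs(f[2])>9: print('stop'); break
print(list(plate(shot('side')).values()))
E
```

```text
grip 0.154 [-0.38  1.06  1.37] [0.24 0.04 0.08] 37.309725880622864 21.6167
1.5 [1.21 1.28 0.87] 21.92
3.0 [1.78 1.34 2.4 ] 22.22
4.5 [3.06 1.15 3.76] 22.52
6.0 [3.26 1.25 4.4 ] 22.82
7.5 [3.33 1.26 4.42] 23.12
9.0 [2.78 0.9  5.  ] 23.42
10.5 [2.63 1.3  4.61] 23.72
12.0 [2.99 0.68 4.95] 24.02
13.5 [3.22 0.97 4.16] 24.32
15.0 [2.57 1.27 4.5 ] 24.62
16.5 [2.74 1.23 3.94] 24.92
18.0 [2.63 0.99 4.33] 25.22
[93.2, 91.2, 88.5, 141.8, 191.4, 80.9, 77.1, 74.9]
```

```bash
python3 - <<'E'
from h import *
p=np.array(r.current_tool_pos()); f0=F(10)
for i in range(8):
    p[2]+=.003; r.move_linear(p,vel=.04); f=F(6)-f0; print(i,f.round(2),np.round(r.current_torque(),2),round(r.current_t(),2))
    if f[2]<-14 or np.linalg.norm(f[:2])>9: print('stop');break
else:
    p[2]+=.07; r.move_linear(p,vel=.1)
b=shot('side','g.png'); shot('top'); print(p,r.current_t())
E
```

```text
0 [-3.28  0.35 -5.93] [0.3  0.06 0.07] 25.65
1 [-2.36 -1.72 -6.42] [ 0.03 -0.16 -0.02] 25.95
2 [-2.39 -1.26 -6.7 ] [-0.   -0.11 -0.06] 26.25
3 [-2.81 -1.33 -6.48] [ 0.02 -0.09  0.04] 26.55
4 [-2.47 -1.35 -6.35] [-0.   -0.18  0.  ] 26.85
5 [-2.41 -1.44 -6.53] [ 0.04 -0.13 -0.01] 27.15
6 [-2.39 -1.34 -6.39] [-0.04 -0.09  0.  ] 27.45
7 [-2.38 -1.61 -6.69] [ 0.08 -0.13  0.01] 27.75
[0.55506217 0.19043644 0.20285581] 28.7
```

View pics/g.png

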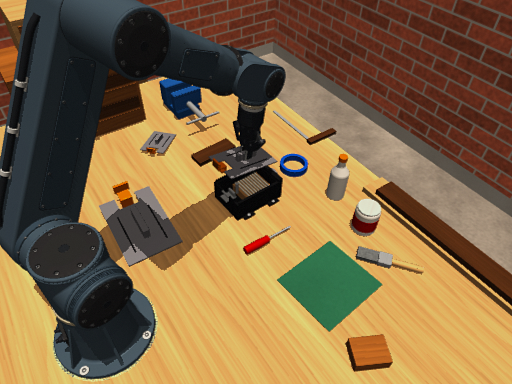

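The cover hangs free in the gripper above the open box (240,160), nothing else has moved. Carrying it to the mat (centre 0.570, -0.211, yaw 0.10).

```bash
python3 - <<'E'
from h import *
MY=.100; TT=.095; mc=np.array([.570,-.2114,0])
q0=R.from_quat(r.current_ee_rot()); q=min(down(MY,TT),key=lambda q:(q0.inv()*R.from_quat(q)).magnitude())
t=mc+R.from_euler('z',MY).apply([.0113,0,0])
p=np.array(r.current_tool_pos()); p[2]=.25; r.move_linear(p,vel=.15)
r.move_linear(t+[0,0,.25],q,vel=.2)
r.move_linear(t+[0,0,.075],vel=.12)
b=shot('side'); print(r.current_t())
c=cv2.resize(b['pixels'][190:340,250:400],None,fx=4,fy=4,interpolation=cv2.INTER_CUBIC); cv2.imwrite('pics/i.png',c[...,::-1])
E
```

```text
32.9833
```

View pics/i.png

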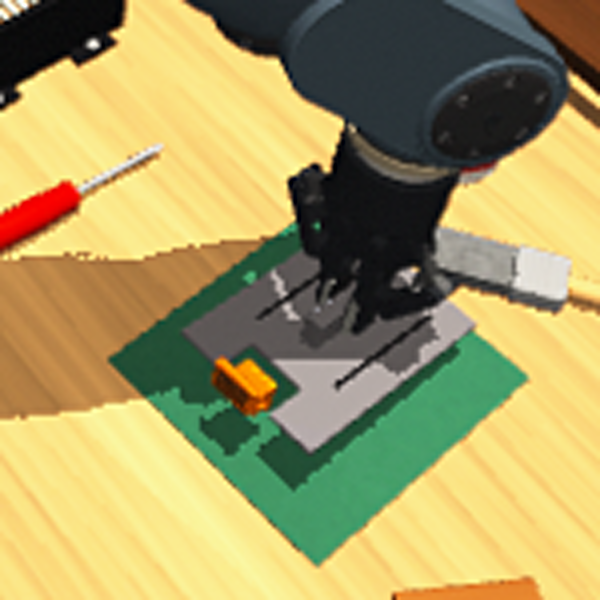

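The cover is level-ish over the mat, well inside its edges (plate corners at (185,330), (312,452), (475,325) in the crop). Lowering by feel.

```bash
python3 - <<'E'
from h import *
b=dict(np.load('side.npz'))
for x,y in [(300,440),(455,330),(345,400),(420,335)]: print(w(b,250+x/4,190+y/4).round(4))
p=np.array(r.current_tool_pos()); p[2]=.047; r.move_linear(p,vel=.05); f0=F(20)
while p[2]>.034:
    p[2]-=.0007; r.move_linear(p,vel=.01); f=F(8)-f0; print(round(p[2],4),f.round(2),np.round(r.current_torque(),2))
    if f[2]>1.2: break
print(r.current_t()); c=shot('side')
for x,y in [(300,440),(345,400)]: print(w(c,250+x/4,190+y/4).round(4))
E
```

```text
[ 0.4924 -0.2716  0.062 ]
[ 0.644  -0.2614  0.0472]
[ 0.5398 -0.2633  0.0551]
[ 0.621  -0.2511  0.0473]
0.0463 [ 0.29 -0.14 -0.48] [-0.   -0.14  0.06]
0.0456 [-0.35 -0.04  0.03] [ 0.01 -0.11 -0.  ]
0.0449 [-0.02 -0.03  0.03] [ 0.04 -0.09  0.01]
0.0442 [-0.1  -0.4  -0.17] [-0.01 -0.09 -0.02]
0.0435 [-0.23 -0.28 -0.32] [ 0.03 -0.13 -0.03]
0.0428 [ 0.    0.06 -0.01] [ 0.05 -0.15  0.03]
0.0421 [ 0.06  0.13 -0.41] [ 0.05 -0.07  0.01]
0.0414 [ 0.09  0.   -0.15] [ 0.06 -0.09  0.05]
0.0407 [ 0.29 -0.08 -0.27] [ 0.04 -0.1  -0.01]
0.04 [-0.19 -0.29  0.1 ] [-0.   -0.07 -0.02]
0.0393 [-1.41  0.65  2.82] [ 0.02 -0.05  0.01]
37.3417
[ 0.5098 -0.2592  0.027 ]
[ 0.5594 -0.2504  0.0191]
```

```bash
python3 - <<'E'
from h import *
r.set_gripper(.17,20); r.set_gripper(.20); r.sleep(.2)
r.set_gripper(.45); f=F(8); print(f.round(2))
p=np.array(r.current_tool_pos()); z=R.from_quat(r.current_ee_rot()).apply([0,0,1])
r.move_linear(p-.05*z,vel=.06); p=p-.05*z; p[2]=.25; r.move_linear(p,vel=.15)
r.move_linear([.35,-.02,.3],vel=.2)
print(r.current_t()); a=shot('top'); b=shot('side')
k=lambda i,x,y,n,m,s:cv2.resize(i['pixels'][y:y+m,x:x+n],None,fx=s,fy=s,interpolation=cv2.INTER_CUBIC)
cv2.imwrite('pics/j.png',np.hstack([k(a,200,90,200,130,2),np.pad(k(b,200,140,200,200,1.3),((0,0),(0,140),(0,0)))])[...,::-1] if 0 else k(b,200,140,200,200,3)[...,::-1])
cv2.imwrite('pics/k.png',k(a,285,130,110,85,7)[...,::-1])
E
```

```text
[ 0.13 -0.04 -0.2 ]
42.325
```

View pics/j.png

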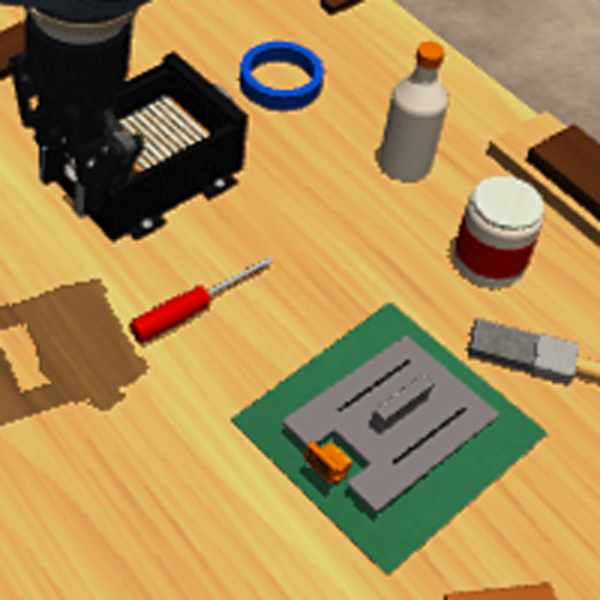

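View pics/k.png

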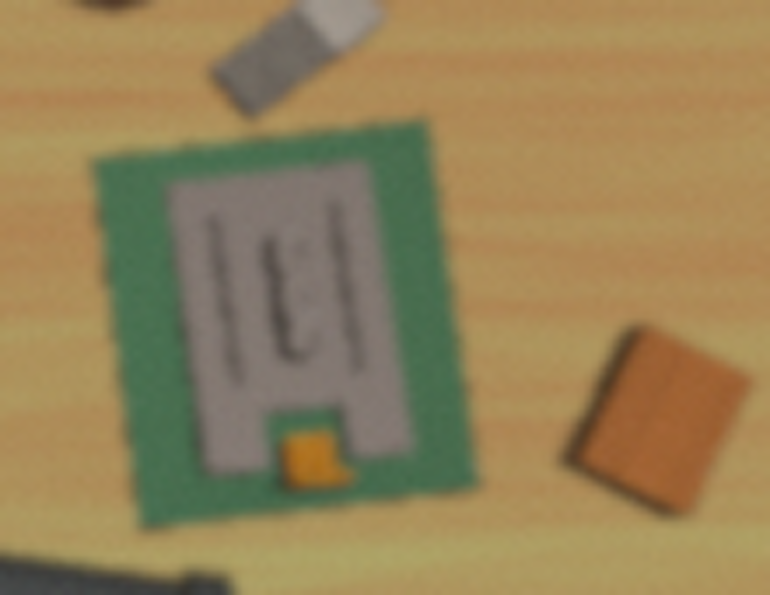

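The cover lies handle up in the middle of the mat (plate corners (170,185) to (412,455), mat (95,160) to (478,490)). The screwdriver, glue, tin, tape, brush and offcut haven't moved. Handing in.

```bash
python3 -c "
from h import *
print(r.current_t(), r.hand_in())"
```

```text
the job is handed in; nothing more can be done
42.425 None
```

The cover is unlatched and lying handle up in the middle of the green mat; the tab was pressed with about 2.3 N at most, the last pictures show nothing else moved, and the job was handed in at 42.4 s.

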